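Clamp the power module in an open player with a sunk cam knob

ROBOT

A 6-joint arm with a two-finger parallel gripper is mounted at the origin on the work surface. World frame = base frame: x ahead of the robot, y to its left, z up, the work surface at z = 0. Lengths are in mm, angles in rad, forces in N, time in s.
With the tool pointing down it reaches from about 325 to 850 mm from the base axis. Payload 4.4 kg.
Tool frame: the origin (TCP) lies midway between the tips of the shut fingers; the grasp point (between the pads) lies 19 mm behind it; z points along the fingers, y is the line along which they close (so a half turn about z gives the same grasp; the last joint's range is limited). The gripper opens to 94 mm and grips with 3 to 60 N. Pads are 16 mm wide; open, the fingers measure 119 mm over their backs; the gripper's body (75 mm by 177 mm) begins 78 mm behind the grasp point.
Start: joints at [1, 0.207, 1.542, -0, 1.393, -0.15], TCP at [234.891, 524.836, 170.947] pointing down, gripper open.
Joint ranges: [-2.73, 2.73], [-0.86, 2.22], [0.23, 2.46], [-1.11, 4.25], [0.08, 2.63], [-2.82, 2.82]. Speed limits (rad/s): [2.79, 2.79, 3.14, 3.14, 3.14, 3.14].

INTERFACE

Orientations are given as [roll, pitch, yaw] about the fixed x, y, z axes, in that order (R = Rz(yaw) Ry(pitch) Rx(roll)).
In Python, from workcell import manip, vision gives the robot as it stands. The module is installed in compiled form; this text tells all that it offers.
- The arm moves only by the tool play_rows, never from a script. Its argument "rows" is a list of rows, each an object with "dp": the shift along the world's x, y, z in mm, a list of three; "dr": the turn, a rotation vector about the world's x, y, z in rad, a list of three; "claw": the finger opening in mm, from 0 to 94. In form: [{"dp": [tx, ty, tz], "dr": [ax, ay, az], "claw": claw}, ...]. A call has 1 to 12 rows; each row shifts and turns the commanded pose from where the row before left it; what a row does not reach is not made up. A row lasts 1/10 s, in which the tool goes at most 50 mm and 8.59 degrees, less where a joint would pass 70% of its speed; a pose out of reach is approached as far as the arm can. A call with a gripper value outside its range is refused whole. The fingers move at their own pace and stop on an object; "force" is the grip in N (left out, the last holds). Time passes only in rows, so rows that do not move let the fingers close. It gives the time, the measured TCP pose, the force, the opening and the grip force at its end, in the units of the state.
- manip.read_state(): the state, without advancing time (a new reading comes with each control period).
- vision.read_camera(name): name is "scene" or "top"; returns a dict with "image" (420x560x3 uint8, red, green, blue), "fov_y" (degrees; the focal length in pixels is half the picture's height over the tangent of half this angle, whatever the lens; pixels are square), "cx", "cy" (the principal point, pixels), "k1" (the pictures are not rectified: a ray, as slopes to the right and down, at radius r is drawn at 1 + k1 r^2 times it, then the intrinsics apply), "T" (4x4, takes a point from camera to world coordinates). Camera axes: x right, y down, z forward; pixel columns grow to the right and rows downward; lengths in mm; the calibration is good to about 2 mm. A picture is of the moment at which its call begins. There is no depth.
- manip.job_done(): hands the job in; it is judged then, once.
The state is a dict: "t": time; "qpos": joint angles; "joint_vel": joint speeds; "joint_torque": joint torques, N m; "tool_pos": TCP position; "orientation": TCP orientation; "contact_force": force on the tool from outside, world axes, zero at the start; "wrist_torque": the same for the moment, N m; "opening": finger opening in mm; "grasp_force": force on a finger pad.
Only numpy, scipy, OpenCV 4.12 (cv2) and the standard library are available. Lean on these libraries where they do the work, as an engineer would, in place of code of your own. Each camera call takes 0.05 s, during which the arm holds its last target. There are 200 camera calls.

TASK

Put the loose power module back into its bay in the open player, flat on the floor between the two guides. Then reach into the black cup and turn the clamp knob clockwise until its cam holds the module snugly against the sprung stop, at about 12 N: not loose, and never crushed. Do not lean on the player or disturb the other things, and leave module and knob released.

Things in the scene. Friction and masses are not known exactly. Their poses are not given: they have to be found in the camera images.
- chassis: Open disc player, fixed to the table: steel tray 240 mm (x) by 340 mm (y), floor top 4 mm above the table, walls 34 mm high, black front panel 44 mm high on its -x side. Origin: centre of its underside, on the table; z up. Boards and disc mechanism at y above 85 mm are under 28 mm high. The robot must not press the player with more than 20 N anywhere
- bay (a point): Middle of the free room in the bay, 4 mm from the player centre towards the cup, on the player's floor 4 mm above the table; axes as the player's. Two grey guides run along y from -20 to 36 mm, inner faces at x = -28 and +28 mm, 18 mm above the table, flared lips above them up to 25 mm. The module stands between them, its length along y, either way round. The cup's wall overhangs the bay's -y end at y = -38 mm
- stop_place (a point): Nominal face centre of the rubber-faced sprung stop at the +y end of the bay, 18 mm above the table, 41 mm from the bay point. The stop is 46 mm wide and 30 mm high and was set by hand: its real face lies up to 3.5 mm nearer or farther along y, and this is not measured. Loaded, it yields along +y by about 1 mm per 10 N
- cup_rim (a point): Centre of the mouth of the round black cup that guards the knob, 67 mm above the table, on the knob's axis, 81 mm from the bay point along -y. Inner radius 40 mm, wall 3 mm, cup floor 27 mm above the table. Axes as the player's
- knob_grip (a point): Centre of the knob's upright grip bar, on the turning axis, 43 mm above the table. Bar 14 mm thick (its x), 42 mm long (its y), 28 mm tall: 29 to 57 mm above the table, its top 10 mm below the cup's rim. z up. At the start the bar's y lies 0.1 to 0.3 rad clockwise, from above, of the player's y. End of travel, 2.0 rad clockwise of the player's y, would overload the module
- knob: Knob with its cam, origin on its axis at table height. The cam is a white disc under the cup, radius 51.5 mm, 12 mm off the axis. Turned clockwise it moves to the player's +y by 9 to 12 mm per rad, slides the module to the stop, then loads it by 80 to 110 N per rad. It turns freely at 0.1 to 0.25 N m, plus 0.03 to 0.04 N m per newton of load, and stays where left. Turning needed in all: 0.6 to 1.5 rad
- module_bar (a point): Centre of the bar handle on the loose power module, 42 mm above the module's underside. The bar is 14 mm thick (its x), 44 mm long (its y), 28 mm tall and stands on the middle of the module's aluminium body, 50 mm (x) by 70 mm (y) by 28 mm tall; about 0.28 kg; z up. Standing in the bay, this point is 46 mm above the table, set down on the bay point and then pushed by the cam 2 to 12 mm along +y
- module: The same module; origin: centre of its underside, axes as for module_bar. Clamp load between cam and module: 7 to 18 N is right; over 23 N crushes it
- adapter: Bystander: black adapter brick without a bar, 50 x 85 x 30 mm; may lie in the module's usual place. Origin: centre of underside
- remote: Bystander: remote control 45 x 150 x 18 mm. Origin: centre of underside
- mug: Bystander: white mug 80 mm wide and high. Origin: centre of underside
- disc_case: Bystander: flat disc case 135 x 190 x 15 mm. Origin: centre of underside
- screwdriver: Bystander: screwdriver lying on the table. Origin: its underside
- screw_tin: Bystander: small round steel tin, 40 mm wide, 22 mm high, standing in the player on its floor. Origin: centre of underside
- oil: Bystander: small bottle, 36 mm wide, 90 mm high. Origin: centre of underside
Not all that is in view belongs to the job. Leave any blue look-alike of the module alone.

How it is judged (in metres and radians):
On the way:
1. the module stands in the bay, let go and not yet clamped (x of module_bar in the frame of chassis between -0.006 and 0.006 m and y of module_bar in the frame of chassis between -0.011 and 0.011 m and z of module_bar in the frame of chassis between 0.042 and 0.05 m and angle between module_bar's own z axis and vertical below 0.08 rad and angle between the y axis of module_bar and the y axis of chassis, either way round below 0.12 rad and contact force between the fingers and module below 0.1 N and contact force between knob and module below 3 N), for 0.2 s.
At the end, for the whole second after the job is handed in: The module stands flat in the bay (bar centre within 6 mm of the player's centre across, 11 mm along, at 46 mm height within 4 mm, tilted less than 0.08 rad and within 0.12 rad of the bay's line), the knob's cam presses it with 7 to 18 N, both are released and at rest (x of module_bar in the frame of chassis between -0.006 and 0.006 m and y of module_bar in the frame of chassis between -0.011 and 0.011 m and z of module_bar in the frame of chassis between 0.042 and 0.05 m and angle between module_bar's own z axis and vertical below 0.08 rad and angle between the y axis of module_bar and the y axis of chassis, either way round below 0.12 rad and contact force between knob and module between 7 and 18 N and contact force between the fingers and module below 0.1 N and contact force between the fingers and knob below 0.1 N and linear speed of module below 0.01 m/s and angular speed of knob below 0.05 rad/s); the robot touches nothing.
It fails at once if the module is crushed: the cam presses it with more than 23 N (contact force between knob and module above 23 N).
It fails at once if the robot presses the player with more than 20 N (contact force between any of the arm, the fingers and chassis above 20 N).
It fails at once if a bystander is moved by more than 20 mm (distance of any of adapter, remote, mug, disc_case, screwdriver, screw_tin, oil from where it was at the start of the episode above 0.02 m).
It also fails if it takes over 72 s, if anything falls off the work surface, if the arm or the gripper's body presses on something with over 40 N, if the wrist force passes 120 N, or if a joint passes its speed limit or range.

## Working session

There is one attempt and no reset: what is moved stays moved. The work goes in short steps, Python scripts to look and compute and a tool call to move; the robot and the scene stay as the last step left them, time stands still between calls to the robot, and variables do not carry over. Pictures are saved under pics/ and viewed, at most 13 in all, crops included, and the job is handed in when it is done.

Besides the shell and the picture viewer there is one more tool, called by a JSON object that holds its "api" and its "payload", one argument or row to a line. play_rows: Moves the arm, as the interface text tells. Its arguments: {"type":"object","properties":{"rows":{"type":"array"},"force":{"type":"number"}},"required":["rows"]}

```bash
mkdir -p pics; cat > h.py <<'E'
import numpy as np, cv2
from workcell import manip, vision
def K(c):
    h,w=c["image"].shape[:2]; f=h/2/np.tan(np.radians(c["fov_y"])/2); return f
def ray(c,u,v):
    f=K(c); d=np.array([(u-c["cx"])/f,(v-c["cy"])/f]); s=d.copy()
    for _ in range(30): s=d/(1+c["k1"]*(s@s))
    T=np.array(c["T"]); return T[:3,3],T[:3,:3]@np.array([s[0],s[1],1])
def onz(c,u,v,z):
    o,d=ray(c,u,v); return o+d*(z-o[2])/d[2]
def proj(c,p):
    T=np.array(c["T"]); q=T[:3,:3].T@(np.array(p)-T[:3,3]); s=q[:2]/q[2]; s=s*(1+c["k1"]*(s@s)); return s*K(c)+[c["cx"],c["cy"]]
def tri(c1,p1,c2,p2):
    o1,d1=ray(c1,*p1); o2,d2=ray(c2,*p2)
    A=np.stack([d1,-d2],1); t=np.linalg.lstsq(A,o2-o1,rcond=None)[0]
    a=o1+t[0]*d1;b=o2+t[1]*d2; return (a+b)/2,np.linalg.norm(a-b)
def save(c,n): cv2.imwrite(n,c["image"][:,:,::-1])
E
python3 - <<'E'
from h import *
import pickle
for n in("scene","top"):
    c=vision.read_camera(n); pickle.dump(c,open(n+"0.pkl","wb")); save(c,f"pics/{n}0.png")
    print(n,c["fov_y"],c["cx"],c["cy"],c["k1"],np.round(c["T"],3).tolist())
print(manip.read_state())
E
```

```text
scene 57.77581020993193 281.52647936680233 211.31738529328328 0.03755306633028546 [[-0.4, 0.787, -0.47, 1050.079], [0.916, 0.339, -0.213, 162.082], [-0.008, -0.516, -0.857, 917.676], [0.0, 0.0, 0.0, 1.0]]
top 56.96763982487876 278.7544928850388 202.48025729912354 0.010820127864926431 [[0.017, -0.983, 0.184, 355.582], [-1.0, -0.017, -0.002, -65.108], [0.005, -0.184, -0.983, 1202.29], [0.0, 0.0, 0.0, 1.0]]
{'t': 0.1, 'qpos': array([ 9.99491067e-01,  2.07367070e-01,  1.54276007e+00, -6.63633161e-07,
        1.39348581e+00, -1.50476039e-01]), 'joint_vel': array([ 0.00078523, -0.00075278, -0.003143  , -0.00033043,  0.00011139,
       -0.00103069]), 'joint_torque': array([ 9.53107758e-06, -3.71865964e+01, -2.82293719e+01,  7.00128637e-02,
        3.11343488e-02, -4.84295936e-05]), 'tool_pos': array([234.47278589, 524.17480852, 169.91284968]), 'orientation': array([-3.13959509e+00, -3.02214155e-04,  2.72076325e+00]), 'contact_force': array([-0.37968983,  0.58562422,  0.58929607]), 'wrist_torque': array([-0.02771634, -0.03446667,  0.03633607]), 'grasp_force': 0.0, 'opening': 94.14029418004974}
```

View pics/scene0.png

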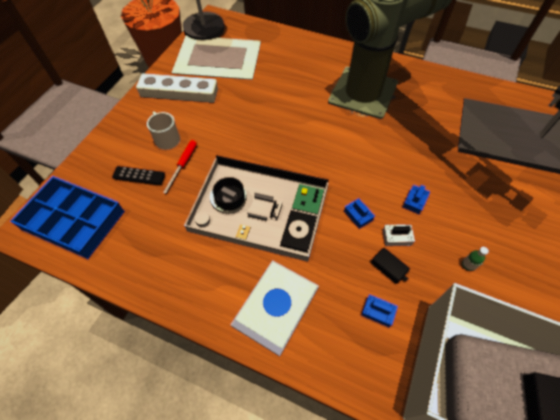

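View pics/top0.png

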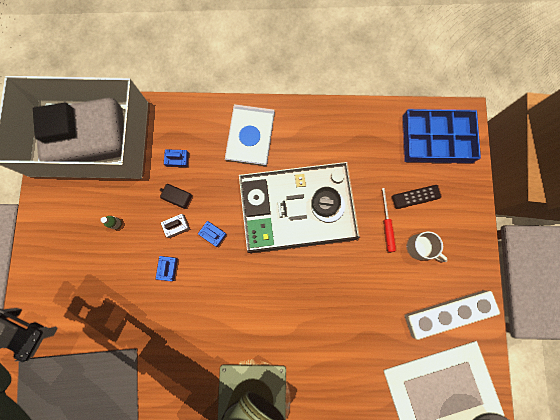

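Candidates for the module (top view pixels): the aluminium-and-black one at (174,225), and blue ones at (211,233), (167,268) and (176,158). The aluminium one fits the description because the blue ones are look-alikes. The brick at (176,195) has no bar, so it is the adapter. I'll confirm with crops.

```bash
python3 - <<'E'
from h import *
import pickle
t=pickle.load(open("top0.pkl","rb"))["image"];s=pickle.load(open("scene0.pkl","rb"))["image"]
a=cv2.resize(t[155:265,150:370],None,fx=3.6,fy=3.6,interpolation=cv2.INTER_CUBIC)
cv2.imwrite("pics/ct.png",a[:,:,::-1])
b=cv2.resize(s[150:270,180:430],None,fx=3.2,fy=3.2,interpolation=cv2.INTER_CUBIC)
cv2.imwrite("pics/cs.png",b[:,:,::-1])
E
```

```text
(no output)
```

View pics/ct.png

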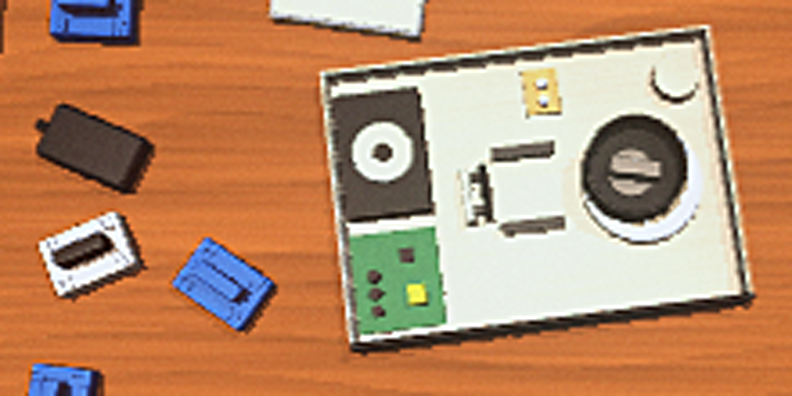

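View pics/cs.png

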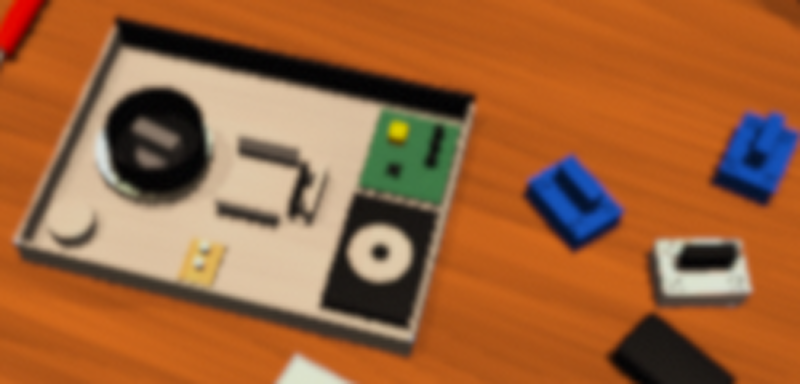

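The crops confirm that the module is the aluminium body with the black bar at top crop (82,252), which is top pixel (173,225). The cup is at top crop (637,168). The guides are at (523,150) and (532,226), and the stop is at (478,195). I'll measure these with masks.

```bash
cat > m.py <<'E'
from h import *
import pickle,sys
def blobs(c,box,f,up=4,amin=100):
    x0,y0,x1,y1=box; im=cv2.resize(c["image"][y0:y1,x0:x1],None,fx=up,fy=up,interpolation=cv2.INTER_CUBIC)
    m=f(cv2.cvtColor(im,cv2.COLOR_RGB2HSV).astype(int)).astype(np.uint8)
    n,l,s,ce=cv2.connectedComponentsWithStats(m); out=[]
    for i in range(1,n):
        if s[i,4]<amin: continue
        cn=max(cv2.findContours((l==i).astype(np.uint8),cv2.RETR_EXTERNAL,cv2.CHAIN_APPROX_NONE)[0],key=len)
        g=lambda p:((np.array(p)+.5)/up-.5+[x0,y0])
        r=cv2.minAreaRect(cn); out.append((g(ce[i]),s[i,4]/up**2,g(r[0]),g(cv2.boxPoints(r))))
    return out
E
python3 - <<'E'
from m import *
np.set_printoptions(suppress=True,precision=1)
t=pickle.load(open("top0.pkl","rb"));s=pickle.load(open("scene0.pkl","rb"))
dark=lambda h:h[...,2]<110
for n,c,b in(("top",t,(270,175,360,235)),("scene",s,(205,170,300,230))):
    for o in blobs(c,b,dark): print(n,"dark",o[0],round(o[1],1),o[2],o[3].tolist())
white=lambda h:(h[...,1]<90)&(h[...,2]>120)
for n,c,b in(("top",t,(157,210,196,242)),("scene",s,(378,218,420,252))):
    for o in blobs(c,b,white): print(n,"white",o[0],round(o[1],1),o[2],np.round(o[3],1).tolist())
    for o in blobs(c,b,lambda h:(h[...,2]<80)): print(n,"blk",o[0],round(o[1],1),o[2],np.round(o[3],1).tolist())
E
```

```text
top dark [351.4 204.5] 67.4 [351.4 204.5] [[345.8184509277344, 174.67444038391113], [347.23326110839844, 174.44624519348145], [356.8922424316406, 234.33189392089844], [355.47743225097656, 234.56008911132812]]
top dark [335.9 181.1] 15.8 [335.9 180.6] [[329.55562591552734, 180.91216611862183], [330.80538177490234, 176.77837085723877], [342.1733169555664, 180.2151894569397], [340.9235610961914, 184.34898471832275]]
top dark [325.9 201.3] 565.2 [325.9 201.4] [[306.52500915527344, 208.57500076293945], [320.02500915527344, 181.57500076293945], [345.2250061035156, 194.17499923706055], [331.7250061035156, 221.17499923706055]]
top dark [295.2 197. ] 42.7 [294.8 197. ] [[286.0392532348633, 196.1050910949707], [303.11413955688477, 194.03540802001953], [303.5847282409668, 197.9177589416504], [286.5098419189453, 199.98744201660156]]
top dark [283.9 208.2] 44.2 [283.4 208.4] [[279.8316011428833, 200.8538360595703], [284.934362411499, 200.16427612304688], [287.0649223327637, 215.930419921875], [281.96216011047363, 216.61997985839844]]
top dark [302.3 216.4] 12.6 [300.7 216.8] [[295.0557746887207, 
[... 2007 characters left out ...]
.0], [181.7, 212.7], [187.9, 227.9], [165.7, 237.1]]
top blk [181.1 229.1] 53.1 [180.9 229.7] [[167.3, 237.0], [183.2, 214.4], [194.6, 222.4], [178.6, 245.1]]
top blk [172.6 224.3] 67.3 [172.6 224.2] [[163.9, 224.4], [179.0, 218.3], [181.4, 224.1], [166.2, 230.2]]
scene white [398.1 235. ] 326.1 [399.1 233.2] [[384.1, 224.4], [414.1, 224.4], [414.1, 242.1], [384.1, 242.1]]
scene blk [400.5 230. ] 121.8 [400.5 229.9] [[391.2, 226.5], [409.6, 226.0], [409.7, 233.4], [391.4, 233.8]]
scene blk [384.8 238.1] 18.5 [384.6 237.4] [[380.4, 231.2], [383.5, 230.0], [388.9, 243.6], [385.8, 244.9]]
scene blk [383.5 250.2] 21.4 [383.8 249.8] [[379.1, 248.1], [388.4, 248.1], [388.4, 251.4], [379.1, 251.4]]
```

```bash
python3 - <<'E'
from m import *
np.set_printoptions(suppress=True,precision=2)
t=pickle.load(open("top0.pkl","rb"));s=pickle.load(open("scene0.pkl","rb"))
p,e=tri(t,(172.6,224.3),s,(400.5,230.0)); print("bar",p,e)
# bar axis on z=56 from top rect, body from white rect at z=28
def ax(c,q,z):
    P=np.array([onz(c,*k,z)[:2] for k in q]); a,b=P[1]-P[0],P[2]-P[1]; L=a if np.hypot(*a)>np.hypot(*b) else b
    return P.mean(0),np.hypot(*a),np.hypot(*b),np.degrees(np.arctan2(L[1],L[0]))
print("bartop",ax(t,[[163.9,224.4],[179.0,218.3],[181.4,224.1],[166.2,230.2]],56))
print("body",ax(t,[[159.4,222],[181.7,212.7],[187.9,227.9],[165.7,237.1]],28))
for n,a,b,z in(("guide+",(294.8,197),(268.9,0),25),): pass
print("guide+x top",ax(t,[[286.04,196.1],[303.1,194.0],[303.6,197.9],[286.5,200]],22))
print("stop",ax(t,[[279.8,200.85],[284.9,200.2],[287.1,215.9],[282,216.6]],30))
print("guide-x scene",onz(s,256.9,216.8,22))
print("cup scene/top")
def edges(c,box,zs,name):
    x0,y0,x1,y1=box; im=cv2.resize(c["image"][y0:y1,x0:x1],None,fx=4,fy=4,interpolation=cv2.INTER_CUBIC)
    h=cv2.cvtColor(im,cv2.COLOR_RGB2HSV).astype(int)
    m=(~((h[...,1]>130)&(h[...,0]<22)&(h[...,2]>60))).astype(np.uint8)
    m=cv2.morphologyEx(m,cv2.MORPH_OPEN,np.ones((9,9),np.uint8))
    cn=max(cv2.findContours(m,cv2.RETR_EXTERNAL,cv2.CHAIN_APPROX_NONE)[0],key=cv2.contourArea)
    hu=cv2.convexHull(cn); q=cv2.approxPolyDP(hu,25,True)[:,0]
    g=lambda p:(np.array(p,float)+.5)/4-.5+[x0,y0]
    print(name,len(q))
    C=cn[:,0].astype(float)
    for i in range(len(q)):
        a,b=q[i].astype(float),q[(i+1)%len(q)].astype(float); d=(b-a)/np.hypot(*(b-a)); r=C-a; u=r@d; v=r@[-d[1],d[0]]
        k=(u>.12*np.hypot(*(b-a)))&(u<.88*np.hypot(*(b-a)))&(abs(v)<8)
        for z in zs:
            P=np.array([onz(c,*x,z)[:2] for x in g(C[k])]); vx,vy,X,Y=cv2.fitLine(P.astype(np.float32),cv2.DIST_HUBER,0,.1,.01).ravel()
            print(g(a),g(b),z,"mid",X,Y,"dir",np.degrees(np.arctan2(vy,vx)))
edges(t,(230,155,366,258),(0,34,44),"top"); edges(s,(180,150,335,262),(0,34,44),"scene")
E
```

```text
bar [500.2  250.66  43.97] 0.46987087245115894
bartop (array([498.83, 247.51]), np.float64(47.59155486082086), np.float64(19.153993393367656), np.float64(-66.36968609355581))
body (array([500.41, 251.8 ]), np.float64(72.45638124276972), np.float64(51.3164892433929), np.float64(-65.64914072290003))
guide+x top (array([ 594.92, -116.8 ]), np.float64(53.615035661109424), np.float64(12.470890279775197), np.float64(-81.82213647004299))
stop (array([557.06, -81.84]), np.float64(15.869950726998626), np.float64(49.39889361390705), np.float64(-171.3632601837387))
guide-x scene [ 600.9  -114.85   22.  ]
cup scene/top
top 4
[346.88 161.62] [357.62 238.12] 0 mid 594.99817 -301.6602 dir 8.2549715
[346.88 161.62] [357.62 238.12] 34 mid 588.15625 -294.98004 dir 8.253306
[346.88 161.62] [357.62 238.12] 44 mid 586.14404 -293.01526 dir 8.2527895
[357.62 238.12] [247.38 251.62] 0 mid 449.19983 -171.70827 dir -81.916985
[357.62 238.12] [247.38 251.62] 34 mid 446.5524 -168.69368 dir -81.917
[357.62 238.12] [247.38 251.62] 44 mid 445.77374 -167.80705 dir -81.916985
[247.38 251.62] [238.88 174.12] 0 mid 54
[... 565 characters left out ...]
2 179.88] 44 mid 447.88034 -139.64334 dir -81.818085
[326.62 179.88] [306.88 259.62] 0 mid 542.4473 40.92765 dir 8.0235195
[326.62 179.88] [306.88 259.62] 34 mid 561.2551 45.41642 dir 8.023513
[326.62 179.88] [306.88 259.62] 44 mid 566.78687 46.736645 dir 8.023521
[306.88 259.62] [186.88 229.38] 0 mid 679.3685 -109.769585 dir -81.92785
[306.88 259.62] [186.88 229.38] 34 mid 693.1031 -99.695465 dir -81.92788
[306.88 259.62] [186.88 229.38] 44 mid 697.14276 -96.7331 dir -81.92787
[186.88 229.38] [216.62 156.38] 0 mid 523.58295 -318.90646 dir 7.9935527
[186.88 229.38] [216.62 156.38] 34 mid 543.08966 -301.08582 dir 7.993758
[186.88 229.38] [216.62 156.38] 44 mid 548.8269 -295.84445 dir 7.993913
```

Measured values:

| Item | Value |
|---|---|
| Player yaw | ≈ 0.142 rad |
| Player centre | ≈ (564.7, −126.2) |
| Bay | ≈ (565.2, −130.2) |
| Cup | ≈ (576.7, −210.4) |
| Module bar | ≈ (500, 250.5), z ≈ 44, which fits a 28–56 mm bar |
| Module bar axis | −66° |

Both player edge spans fit 240 × 340 mm to within a few mm, and everything is in reach. Next I'll move above the module.

{"api": "play_rows", "payload": {
  "rows": [
    {"dp": [29.5,-30.4,-5],"dr": [0,0,-0.081],"claw": 50},
    {"dp": [29.5,-30.4,-5],"dr": [0,0,-0.081],"claw": 50},
    {"dp": [29.5,-30.4,-5],"dr": [0,0,-0.081],"claw": 50},
    {"dp": [29.5,-30.4,-5],"dr": [0,0,-0.081],"claw": 50},
    {"dp": [29.5,-30.4,-5],"dr": [0,0,-0.081],"claw": 50},
    {"dp": [29.5,-30.4,-5],"dr": [0,0,-0.081],"claw": 50},
    {"dp": [29.5,-30.4,-5],"dr": [0,0,-0.081],"claw": 50},
    {"dp": [29.5,-30.4,-5],"dr": [0,0,-0.081],"claw": 50},
    {"dp": [29.5,-30.4,-5],"dr": [0,0,-0.081],"claw": 50},
    {"dp": [0,0,0],"dr": [0,0,0],"claw": 50},
    {"dp": [0,0,0],"dr": [0,0,0],"claw": 50}
  ],
  "force": 25
}}

```text
t: 1.2
tool_pos: [500.2, 250.5, 125.2]
orientation: [-3.14, -0.001, 1.99]
contact_force: [-0.1, 0.4, 0.3]
opening: 49.8
grasp_force: 0.0
```

```bash
python3 - <<'E'
from m import *
np.set_printoptions(suppress=True,precision=1)
t=vision.read_camera("top");s=vision.read_camera("scene")
pickle.dump((t,s),open("c1.pkl","wb"))
for n,c,b in(("top",t,(314,190,340,217)),("scene",s,(214,180,246,206))):
    for o in blobs(c,b,lambda h:h[...,2]>85,amin=60): print(n,o[0],o[1],o[2],o[3].tolist())
a=cv2.resize(t["image"][170:240,300:370],(560,560),interpolation=cv2.INTER_CUBIC)
cv2.imwrite("pics/knob.png",a[:,:,::-1])
print(manip.read_state()["tool_pos"])
E
```

```text
top [314.7 191.3] 10.0 [315.2 192. ] [[313.625, 189.625], [316.875, 189.625], [316.875, 194.375], [313.625, 194.375]]
top [338.  191.4] 12.5625 [337.4 192. ] [[335.375, 189.625], [339.375, 189.625], [339.375, 194.375], [335.375, 194.375]]
top [322.8 204.9] 160.4375 [324.  202.4] [[313.2165126800537, 212.35504341125488], [313.8373851776123, 191.8662838935852], [334.81054878234863, 192.50183486938477], [334.18967628479004, 212.9905948638916]]
top [326.  199.8] 91.5625 [326.5 199.3] [[318.38037300109863, 202.27085399627686], [319.3977737426758, 194.38600397109985], [334.53288078308105, 196.33892154693604], [333.5154800415039, 204.2237720489502]]
top [336.1 213.3] 47.4375 [333.9 211.1] [[328.375, 205.875], [339.375, 205.875], [339.375, 216.375], [328.375, 216.375]]
top [316.4 214.5] 26.1875 [317.9 213.4] [[313.625, 210.375], [322.125, 210.375], [322.125, 216.375], [313.625, 216.375]]
scene [215.4 181.5] 17.3125 [216.4 182.5] [[213.625, 179.625], [219.125, 179.625], [219.125, 185.375], [213.625, 185.375]]
scene [243.6 188.9] 71.8125 [241.6 192.5] [[237.875, 179.625], [245.375, 179.625], [245.375, 205.375], [237.875, 205.375]]
scene [228.3 191.3] 69.125 [228.3 191.3] [[220.6285319328308, 190.4145917892456], [222.85901641845703, 185.81421947479248], [235.95474243164062, 192.16366291046143], [233.72425842285156, 196.76403427124023]]
scene [214.5 202.2] 14.75 [215.2 200.9] [[213.625, 196.375], [216.875, 196.375], [216.875, 205.375], [213.625, 205.375]]
scene [226.  199.2] 32.9375 [226.1 199.6] [[221.12500095367432, 199.625], [223.17500019073486, 195.5250015258789], [231.07500076293945, 199.47500228881836], [229.0250005722046, 203.57500076293945]]
[499.4 251.9 125.6]
```

{"api": "play_rows", "payload": {
  "rows": [
    {"dp": [0,0,-35],"dr": [0,0,0],"claw": 50},
    {"dp": [0,0,-30],"dr": [0,0,0],"claw": 50},
    {"dp": [0,0,-20],"dr": [0,0,0],"claw": 50},
    {"dp": [0,0,-8],"dr": [0,0,0],"claw": 50},
    {"dp": [0,0,0],"dr": [0,0,0],"claw": 50},
    {"dp": [0,0,0],"dr": [0,0,0],"claw": 5},
    {"dp": [0,0,0],"dr": [0,0,0],"claw": 5},
    {"dp": [0,0,0],"dr": [0,0,0],"claw": 5},
    {"dp": [0,0,0],"dr": [0,0,0],"claw": 5},
    {"dp": [0,0,0],"dr": [0,0,0],"claw": 5},
    {"dp": [0,0,0],"dr": [0,0,0],"claw": 5},
    {"dp": [0,0,0],"dr": [0,0,0],"claw": 5}
  ]
}}

```text
t: 2.5
tool_pos: [500.4, 251.2, 33.0]
orientation: [-3.142, -0.0, 1.992]
contact_force: [-0.0, 0.2, 0.2]
opening: 5.0
grasp_force: 0.0
```

```bash
python3 - <<'E'
from m import *
np.set_printoptions(suppress=True,precision=2)
t,s=pickle.load(open("c1.pkl","rb"))
print(onz(s,228.3,191.3,57), np.degrees(np.arctan2(*(onz(s,222.86,185.81,57)-onz(s,235.95,192.16,57))[[1,0]])))
C=np.array([564.7,-126.2]);a=.142
ex=np.array([np.cos(a),np.sin(a)]);ey=np.array([-ex[1],ex[0]])
print("tri knob",tri(t,(326.3,202.2),s,(228.3,191.3)))
k=C-85*ey;print("expected knob",k,"top px",proj(t,[*k,57]),"scene px",proj(s,[*k,57]))
E
```

```text
[ 576.63 -210.35   57.  ] -96.02461379626531
tri knob (array([ 574.47, -211.3 ,   53.38]), np.float64(1.2516752658045163))
expected knob [ 576.73 -210.34] top px [326.32 201.15] scene px [228.29 191.33]
```

The fingers closed on nothing, so I'll look before going on.

```bash
python3 - <<'E'
from m import *
t=vision.read_camera("top");s=vision.read_camera("scene")
pickle.dump((t,s),open("c2.pkl","wb"))
a=cv2.resize(t["image"][190:260,140:220],(400,350),interpolation=cv2.INTER_CUBIC)
b=cv2.resize(s["image"][190:260,365:445],(400,350),interpolation=cv2.INTER_CUBIC)
cv2.imwrite("pics/g.png",np.hstack([a,b])[:,:,::-1])
print(manip.read_state()["opening"],manip.read_state()["grasp_force"])
E
```

```text
5.2535508256938055 0.0
```

View pics/g.png

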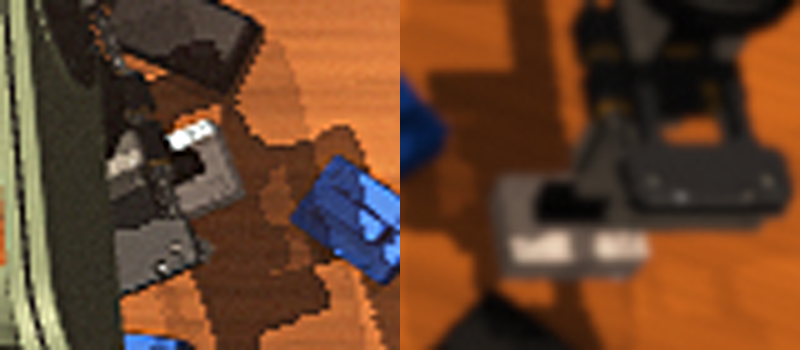

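```bash
python3 - <<'E'
from m import *
np.set_printoptions(suppress=True,precision=1)
t,s=pickle.load(open("c2.pkl","rb")); st=manip.read_state(); print(st)
for z in (33,52,130):
    P=[st["tool_pos"][0],st["tool_pos"][1],z]
    q=proj(t,P);r=proj(s,P); print(z,q,(q-[140,190])*5,r,(r-[365,190])*5+[400,0])
b=[500.2,250.7,56]
print(proj(t,b),proj(s,b), np.array(t["T"])-np.array(pickle.load(open("top0.pkl","rb"))["T"]))
E
```

```text
{'t': 2.6, 'qpos': array([ 0.3,  0.3,  1.7,  0. ,  1.1, -0.1]), 'joint_vel': array([ 0.,  0.,  0., -0., -0.,  0.]), 'joint_torque': array([ -0. , -38.1, -24.2,   0.1,   0. ,  -0. ]), 'tool_pos': array([500.4, 251.2,  32.9]), 'orientation': array([-3.1, -0. ,  2. ]), 'contact_force': array([ 0. , -0.3,  0.3]), 'wrist_torque': array([-0.1,  0.1,  0. ]), 'grasp_force': 0.0, 'opening': 5.2535508256938055}
33 [173.5 224.7] [167.3 173.5] [399.7 232.1] [573.5 210.6]
52 [171.8 223.9] [158.9 169.4] [401.6 228.6] [583.  193.2]
130 [164.3 220.3] [121.6 151.3] [410.2 213.1] [625.9 115.5]
[171.6 223.8] [401.8 227.8] [[0. 0. 0. 0.]
 [0. 0. 0. 0.]
 [0. 0. 0. 0.]
 [0. 0. 0. 0.]]
```

```bash
python3 - <<'E'
from m import *
t,s=pickle.load(open("c2.pkl","rb"))
b=cv2.resize(s["image"][130:260,330:500],(785,600),interpolation=cv2.INTER_CUBIC)
st=[500.4,251.2]
for z in (33,52,130):
    r=(proj(s,[*st,z])-[330,130])*785/170; cv2.circle(b,tuple(int(v) for v in r),4,(255,0,255),1)
cv2.imwrite("pics/g2.png",b[:,:,::-1])
E
```

```text
(no output)
```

View pics/g2.png

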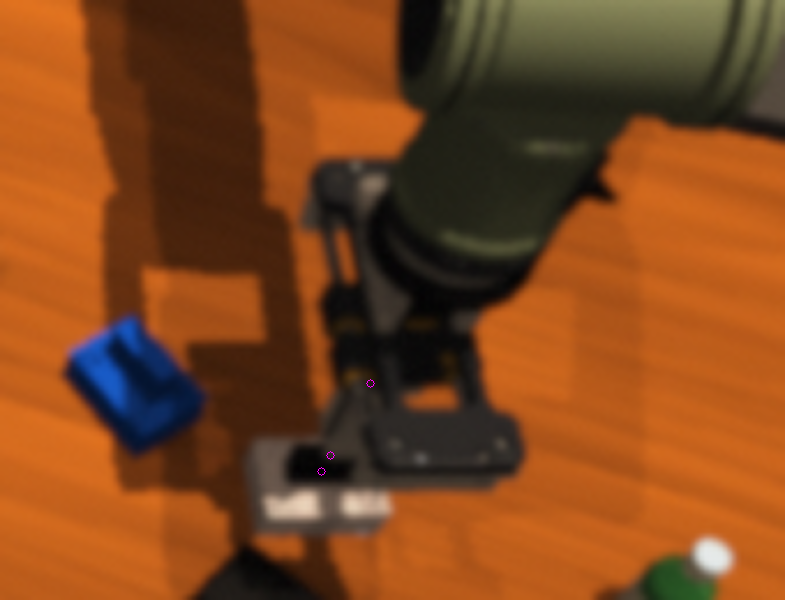

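The view is ambiguous. I'll lift 40 mm with the claw as it is and see whether the module comes along or has moved.

{"api": "play_rows", "payload": {
  "rows": [
    {"dp": [0,0,20],"dr": [0,0,0],"claw": 5},
    {"dp": [0,0,20],"dr": [0,0,0],"claw": 5},
    {"dp": [0,0,20],"dr": [0,0,0],"claw": 5},
    {"dp": [0,0,20],"dr": [0,0,0],"claw": 5},
    {"dp": [0,0,0],"dr": [0,0,0],"claw": 5}
  ]
}}

```text
t: 3.1
tool_pos: [503.1, 252.2, 116.2]
orientation: [3.135, 0.001, 1.992]
contact_force: [1.1, 0.2, -0.1]
opening: 4.6
grasp_force: 0.0
```

```bash
python3 - <<'E'
from m import *
t=vision.read_camera("top");s=vision.read_camera("scene")
pickle.dump((t,s),open("c3.pkl","wb"))
P=manip.read_state()["tool_pos"]; print(P)
out=[]
for c,(x0,y0) in((t,(130,180)),(s,(350,160))):
    b=cv2.resize(c["image"][y0:y0+120,x0:x0+80],(400,600),interpolation=cv2.INTER_CUBIC)
    for q,col in((P,(255,0,255)),([500.2,250.7,56],(0,255,0))):
        r=(proj(c,q)-[x0,y0])*5; cv2.circle(b,tuple(int(v) for v in r),4,col,1)
    out.append(b)
cv2.imwrite("pics/g3.png",np.hstack(out)[:,:,::-1])
E
```

```text
[500.43516348 251.2170854  112.81804984]
```

View pics/g3.png

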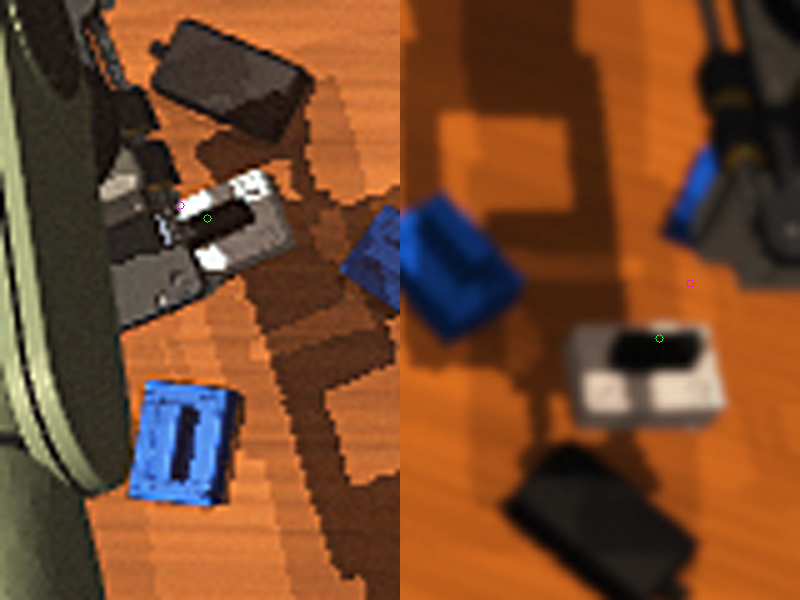

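The module has not moved. The fingertips look higher than the reported TCP: the tip in the scene view is near crop (715,250), while the projected TCP is at (690,284). I'll check with an open/closed difference.

{"api": "play_rows", "payload": {
  "rows": [
    {"dp": [0,0,0],"dr": [0,0,0],"claw": 60},
    {"dp": [0,0,0],"dr": [0,0,0],"claw": 60},
    {"dp": [0,0,0],"dr": [0,0,0],"claw": 60},
    {"dp": [0,0,0],"dr": [0,0,0],"claw": 60},
    {"dp": [0,0,0],"dr": [0,0,0],"claw": 60},
    {"dp": [0,0,0],"dr": [0,0,0],"claw": 60}
  ]
}}

```text
t: 3.8
tool_pos: [500.4, 251.2, 112.9]
orientation: [-3.142, -0.0, 1.992]
contact_force: [0.4, -0.3, 0.8]
opening: 49.5
grasp_force: 0.0
```

```bash
python3 - <<'E'
from m import *
t1,s1=pickle.load(open("c3.pkl","rb"))
t=vision.read_camera("top");s=vision.read_camera("scene")
pickle.dump((t,s),open("c4.pkl","wb"))
st=manip.read_state();P=st["tool_pos"]; print(P,st["opening"])
out=[]
for c,c0,(x0,y0) in((s,s1,(380,140)),(s1,s1,(380,140))):
    im=c["image"]
    b=cv2.resize(im[y0:y0+120,x0:x0+80],(400,600),interpolation=cv2.INTER_CUBIC)
    b=np.clip(b.astype(float)*1.6,0,255).astype(np.uint8).copy()
    for z in (0,19,60,97):
        r=(proj(c,[*P[:2],P[2]+z])-[x0,y0])*5; cv2.circle(b,tuple(int(v) for v in r),3,(255,0,255),1)
    out.append(b)
cv2.imwrite("pics/g4.png",np.hstack(out)[:,:,::-1])
E
```

```text
[500.40660699 251.25779336 112.94837999] 57.34727637365771
```

View pics/g4.png

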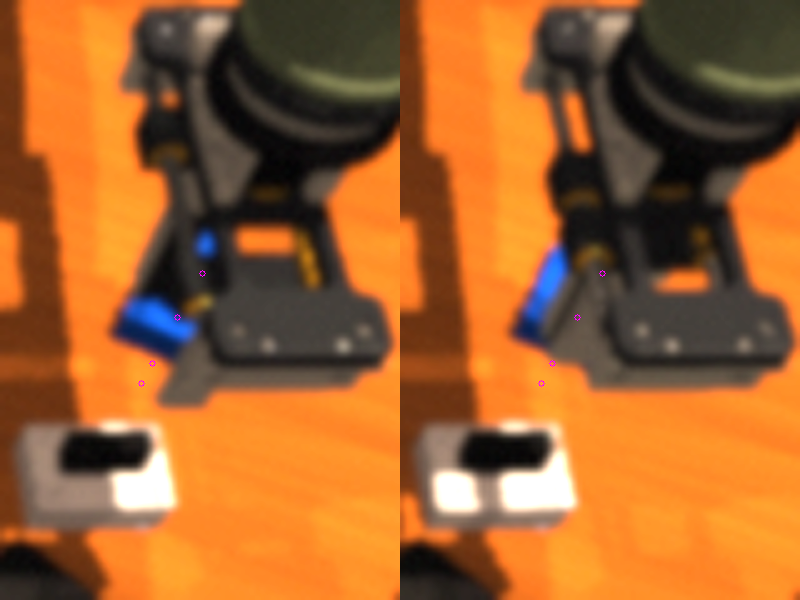

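Comparing the opened and closed fingers, the real fingertips sit roughly 25–30 mm above the reported TCP, with little offset in xy. That explains the empty grasp, since the tips passed above the 56 mm bar top. I'll calibrate this by touch: opening 34 mm straddles the bar while the tips stay over the body, then I descend gently onto the body top at 28 mm.

{"api": "play_rows", "payload": {
  "rows": [
    {"dp": [0,0,-35],"dr": [0,0,0],"claw": 34},
    {"dp": [0,0,-30],"dr": [0,0,0],"claw": 34},
    {"dp": [0,0,-10],"dr": [0,0,0],"claw": 34},
    {"dp": [0,0,0],"dr": [0,0,0],"claw": 34},
    {"dp": [0,0,-5],"dr": [0,0,0],"claw": 34},
    {"dp": [0,0,-5],"dr": [0,0,0],"claw": 34},
    {"dp": [0,0,-4],"dr": [0,0,0],"claw": 34},
    {"dp": [0,0,-4],"dr": [0,0,0],"claw": 34},
    {"dp": [0,0,0],"dr": [0,0,0],"claw": 34}
  ]
}}

```text
t: 4.8
tool_pos: [500.0, 251.1, 19.6]
orientation: [-3.141, -0.0, 1.992]
contact_force: [-0.7, 0.3, -0.3]
opening: 33.9
grasp_force: 0.0
```

{"api": "play_rows", "payload": {
  "rows": [
    {"dp": [0,0,-2],"dr": [0,0,0],"claw": 34},
    {"dp": [0,0,-2],"dr": [0,0,0],"claw": 34},
    {"dp": [0,0,-2],"dr": [0,0,0],"claw": 34},
    {"dp": [0,0,0],"dr": [0,0,0],"claw": 34},
    {"dp": [0,0,0],"dr": [0,0,0],"claw": 34}
  ]
}}

```text
t: 5.3
tool_pos: [500.4, 251.2, 13.9]
orientation: [-3.141, -0.0, 1.992]
contact_force: [1.1, -0.6, 0.0]
opening: 34.0
grasp_force: 0.0
```

{"api": "play_rows", "payload": {
  "rows": [
    {"dp": [0,0,-2],"dr": [0,0,0],"claw": 34},
    {"dp": [0,0,-2],"dr": [0,0,0],"claw": 34},
    {"dp": [0,0,0],"dr": [0,0,0],"claw": 34},
    {"dp": [0,0,0],"dr": [0,0,0],"claw": 10},
    {"dp": [0,0,0],"dr": [0,0,0],"claw": 10},
    {"dp": [0,0,0],"dr": [0,0,0],"claw": 10},
    {"dp": [0,0,0],"dr": [0,0,0],"claw": 10},
    {"dp": [0,0,0],"dr": [0,0,0],"claw": 10}
  ],
  "force": 15
}}

```text
t: 6.1
tool_pos: [500.0, 251.1, 9.9]
orientation: [-3.141, -0.0, 1.992]
contact_force: [-0.3, -0.9, 1.4]
opening: 13.5
grasp_force: 15.0
```

Gripped: opening 13.5 mm at 15 N. The module stands on the table at reported z = 9.9, so it will stand on the tray floor at about 13.9. The knob can be gripped at about 11–12 without reaching the cup floor. Now I'll lift and carry it over the bay.

{"api": "play_rows", "payload": {
  "rows": [
    {"dp": [0,0,15],"dr": [0,0,0],"claw": 8},
    {"dp": [0,0,35],"dr": [0,0,0],"claw": 8},
    {"dp": [3,-12,40],"dr": [0,0,0],"claw": 8},
    {"dp": [6,-35,0],"dr": [0,0,-0.02],"claw": 8},
    {"dp": [8,-48,0],"dr": [0,0,-0.037],"claw": 8},
    {"dp": [8,-48,0],"dr": [0,0,-0.037],"claw": 8},
    {"dp": [8,-48,0],"dr": [0,0,-0.037],"claw": 8},
    {"dp": [8,-48,0],"dr": [0,0,-0.037],"claw": 8},
    {"dp": [8,-48,0],"dr": [0,0,-0.037],"claw": 8},
    {"dp": [8,-48,0],"dr": [0,0,-0.037],"claw": 8},
    {"dp": [6,-34,0],"dr": [0,0,-0.037],"claw": 8},
    {"dp": [2,-12,0],"dr": [0,0,0],"claw": 8}
  ],
  "force": 25
}}

```text
t: 7.3
tool_pos: [566.0, -133.8, 100.6]
orientation: [3.14, 0.002, 1.708]
contact_force: [-0.1, 0.9, -2.8]
opening: 13.6
grasp_force: 25.0
```

{"api": "play_rows", "payload": {
  "rows": [
    {"dp": [0,0,-20],"dr": [0,0,0],"claw": 8},
    {"dp": [0,0,0],"dr": [0,0,0],"claw": 8},
    {"dp": [0,0,0],"dr": [0,0,0],"claw": 8}
  ]
}}

```text
t: 7.6
tool_pos: [564.4, -128.5, 79.4]
orientation: [-3.14, -0.002, 1.714]
contact_force: [-0.1, 0.5, -3.1]
opening: 13.8
grasp_force: 25.0
```

```bash
python3 - <<'E'
from m import *
t=vision.read_camera("top");s=vision.read_camera("scene")
pickle.dump((t,s),open("c5.pkl","wb"))
st=manip.read_state();P=st["tool_pos"]; print(P,st["orientation"],st["opening"],st["contact_force"])
C=np.array([564.7,-126.2]);a=.142
ex=np.array([np.cos(a),np.sin(a)]);ey=np.array([-ex[1],ex[0]])
out=[]; z0=P[2]-9.9
for c in(t,s):
    g=C-4*ey; r0=proj(c,[*g,z0+28]); x0,y0=(r0-[32,48]).astype(int)
    b=cv2.resize(c["image"][y0:y0+96,x0:x0+64],(400,600),interpolation=cv2.INTER_CUBIC)
    # expected body top outline, if module centre = tool xy
    yaw=st["orientation"][2]-np.pi/2; fx=np.array([np.cos(yaw),np.sin(yaw)]);fy=np.array([-fx[1],fx[0]])
    for z,col in((28,(255,0,255)),(0,(0,255,0))):
        q=[proj(c,[*(P[:2]+i*fx+j*fy),z0+z]) for i,j in((-25,-35),(25,-35),(25,35),(-25,35))]
        cv2.polylines(b,[((np.array(q)-[x0,y0]+.5)*6.25).astype(np.int32)],True,col,1)
    out.append(b)
cv2.imwrite("pics/g5.png",np.hstack(out)[:,:,::-1])
E
```

```text
[ 565.73302599 -128.94288958   80.67691488] [3.14087427e+00 1.82573836e-04 1.71415431e+00] 13.53366245215178 [ 0.59215566  1.00538606 -3.57496313]
```

View pics/g5.png

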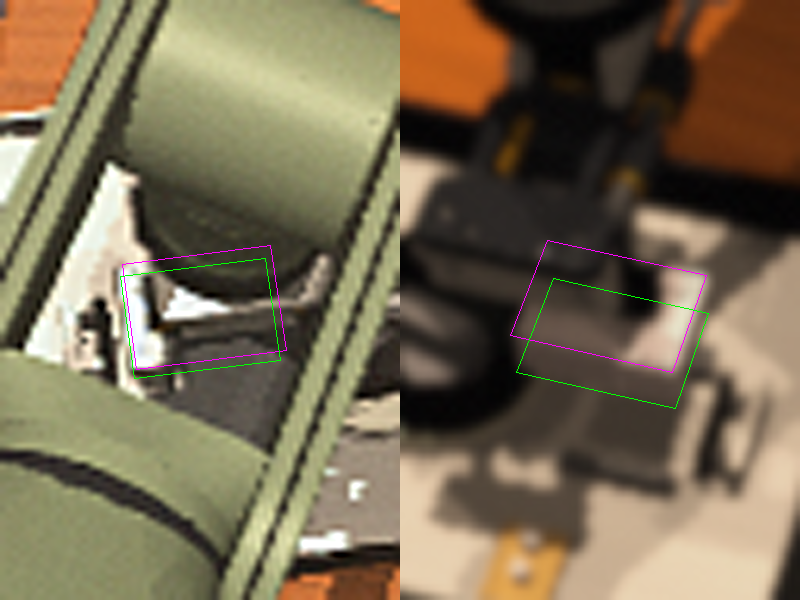

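The overlay matches the measured body edges to within about 2 mm in the scene view: the module's +y corners at (707,272) and (678,375) lie on the projected outline. Lowering.

{"api": "play_rows", "payload": {
  "rows": [
    {"dp": [0,0,-20],"dr": [0,0,0],"claw": 8},
    {"dp": [0,0,-15],"dr": [0,0,0],"claw": 8},
    {"dp": [0,0,-6],"dr": [0,0,0],"claw": 8},
    {"dp": [0,0,-4],"dr": [0,0,0],"claw": 8},
    {"dp": [0,0,-4],"dr": [0,0,0],"claw": 8},
    {"dp": [0,0,-4],"dr": [0,0,0],"claw": 8},
    {"dp": [0,0,0],"dr": [0,0,0],"claw": 8},
    {"dp": [0,0,0],"dr": [0,0,0],"claw": 8}
  ]
}}

```text
t: 8.5
tool_pos: [565.6, -129.9, 27.2]
orientation: [3.141, 0.0, 1.713]
contact_force: [-0.2, 0.4, -3.0]
opening: 13.8
grasp_force: 25.0
```

{"api": "play_rows", "payload": {
  "rows": [
    {"dp": [0,0,-4],"dr": [0,0,0],"claw": 8},
    {"dp": [0,0,-4],"dr": [0,0,0],"claw": 8},
    {"dp": [0,0,-3],"dr": [0,0,0],"claw": 8},
    {"dp": [0,0,-1.5],"dr": [0,0,0],"claw": 8},
    {"dp": [0,0,-1],"dr": [0,0,0],"claw": 8},
    {"dp": [0,0,0],"dr": [0,0,0],"claw": 8},
    {"dp": [0,0,0],"dr": [0,0,0],"claw": 8}
  ]
}}

```text
t: 9.2
tool_pos: [565.4, -129.7, 13.9]
orientation: [-3.142, -0.0, 1.713]
contact_force: [-2.1, 1.2, 2.0]
opening: 13.8
grasp_force: 25.0
```

{"api": "play_rows", "payload": {
  "rows": [
    {"dp": [0,0,0],"dr": [0,0,0],"claw": 34},
    {"dp": [0,0,0],"dr": [0,0,0],"claw": 34},
    {"dp": [0,0,0],"dr": [0,0,0],"claw": 34},
    {"dp": [0,0,0],"dr": [0,0,0],"claw": 34},
    {"dp": [0,0,10],"dr": [0,0,0],"claw": 34},
    {"dp": [0,0,30],"dr": [0,0,0],"claw": 34},
    {"dp": [0,0,35],"dr": [0,0,0],"claw": 34},
    {"dp": [-50,0,20],"dr": [0,0,0],"claw": 34},
    {"dp": [-50,0,0],"dr": [0,0,0],"claw": 34},
    {"dp": [-50,0,0],"dr": [0,0,0],"claw": 34},
    {"dp": [-50,0,0],"dr": [0,0,0],"claw": 34},
    {"dp": [0,0,0],"dr": [0,0,0],"claw": 34}
  ]
}}

```text
t: 10.4
tool_pos: [362.1, -127.2, 105.2]
orientation: [-3.136, -0.003, 1.711]
contact_force: [0.4, 0.0, 0.3]
opening: 33.8
grasp_force: 0.0
```

```bash
python3 - <<'E'
from m import *
t=vision.read_camera("top");s=vision.read_camera("scene")
pickle.dump((t,s),open("c6.pkl","wb"))
C=np.array([564.7,-126.2]);a=.142
ex=np.array([np.cos(a),np.sin(a)]);ey=np.array([-ex[1],ex[0]])
out=[]
for c in(t,s):
    g=C-40*ey; x0,y0=(proj(c,[*g,30])-[32,48]).astype(int)
    b=cv2.resize(c["image"][y0:y0+96,x0:x0+64],(400,600),interpolation=cv2.INTER_CUBIC)
    q=[proj(c,[*(C+i*ex+j*ey),32]) for i,j in((-25,-39),(25,-39),(25,31),(-25,31))]
    cv2.polylines(b,[((np.array(q)-[x0,y0]+.5)*6.25).astype(np.int32)],True,(255,0,255),1)
    k=C-85*ey; ang=a-.245; u=np.array([-np.sin(ang),np.cos(ang)]); v=np.array([u[1],-u[0]])
    q=[proj(c,[*(k+i*v+j*u),57]) for i,j in((-7,-21),(7,-21),(7,21),(-7,21))]
    cv2.polylines(b,[((np.array(q)-[x0,y0]+.5)*6.25).astype(np.int32)],True,(255,0,0),1)
    out.append(b)
cv2.imwrite("pics/g6.png",np.hstack(out)[:,:,::-1])
st=manip.read_state();print(st["tool_pos"],st["wrist_torque"])
E
```

```text
[ 368.99292711 -130.04772275  107.83643321] [-0.08826267  0.03295513 -0.01740667]
```

View pics/g6.png

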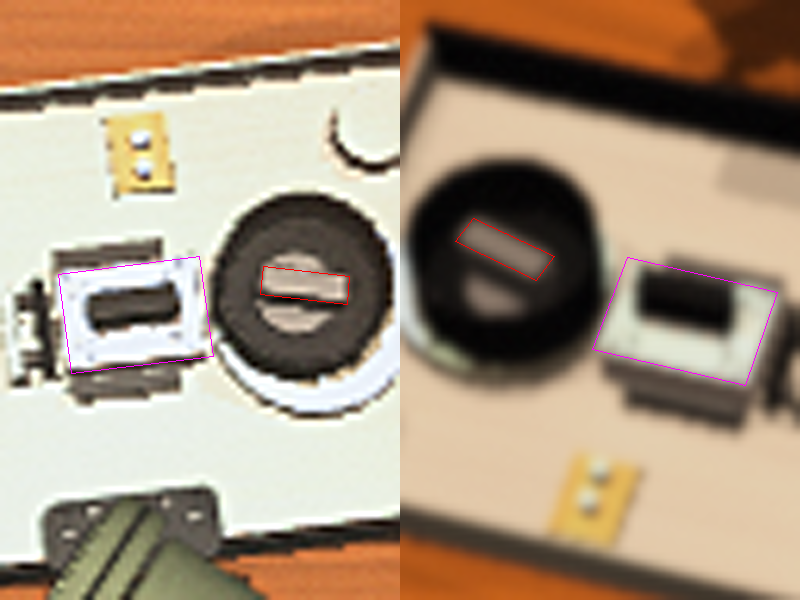

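Module is flat between the guides, and its outline matches at top crop (135,315). The knob bar, at top crop (305,285), is about 0.245 rad clockwise and matches the overlay. Next I'll move above the cup.

{"api": "play_rows", "payload": {
  "rows": [
    {"dp": [41.5,-16,0],"dr": [0,0,-0.05],"claw": 28},
    {"dp": [41.5,-16,0],"dr": [0,0,-0.05],"claw": 28},
    {"dp": [41.5,-16,0],"dr": [0,0,-0.05],"claw": 28},
    {"dp": [41.5,-16,0],"dr": [0,0,-0.05],"claw": 28},
    {"dp": [41.7,-16.4,0],"dr": [0,0,-0.045],"claw": 28},
    {"dp": [0,0,0],"dr": [0,0,0],"claw": 28},
    {"dp": [0,0,0],"dr": [0,0,0],"claw": 28},
    {"dp": [0,0,0],"dr": [0,0,0],"claw": 28}
  ]
}}

```text
t: 11.3
tool_pos: [576.7, -209.7, 106.9]
orientation: [-3.141, -0.0, 1.469]
contact_force: [-0.0, -1.0, 0.1]
opening: 28.0
grasp_force: 0.0
```

{"api": "play_rows", "payload": {
  "rows": [
    {"dp": [0,-0.5,-35],"dr": [0,0,0],"claw": 28},
    {"dp": [0,0,-20],"dr": [0,0,0],"claw": 28},
    {"dp": [0,0,-8],"dr": [0,0,0],"claw": 28},
    {"dp": [0,0,-6],"dr": [0,0,0],"claw": 28},
    {"dp": [0,0,-6],"dr": [0,0,0],"claw": 28},
    {"dp": [0,0,-6],"dr": [0,0,0],"claw": 28},
    {"dp": [0,0,-6],"dr": [0,0,0],"claw": 28},
    {"dp": [0,0,0],"dr": [0,0,0],"claw": 28},
    {"dp": [0,0,0],"dr": [0,0,0],"claw": 28}
  ]
}}

```text
t: 12.2
tool_pos: [576.7, -210.7, 20.1]
orientation: [3.142, 0.0, 1.468]
contact_force: [-0.1, -0.8, 0.1]
opening: 27.7
grasp_force: 0.0
```

{"api": "play_rows", "payload": {
  "rows": [
    {"dp": [0,0,-4],"dr": [0,0,0],"claw": 28},
    {"dp": [0,0,-3],"dr": [0,0,0],"claw": 28},
    {"dp": [0,0,0],"dr": [0,0,0],"claw": 28},
    {"dp": [0,0,0],"dr": [0,0,0],"claw": 8},
    {"dp": [0,0,0],"dr": [0,0,0],"claw": 8},
    {"dp": [0,0,0],"dr": [0,0,0],"claw": 8},
    {"dp": [0,0,0],"dr": [0,0,0],"claw": 8},
    {"dp": [0,0,0],"dr": [0,0,0],"claw": 8}
  ],
  "force": 30
}}

```text
t: 13.0
tool_pos: [576.3, -210.7, 13.1]
orientation: [-3.141, -0.0, 1.468]
contact_force: [-2.0, -0.0, 2.6]
opening: 13.7
grasp_force: 30.0
```

```bash
cat > st.py <<'E'
from h import *
import time
np.set_printoptions(suppress=True,precision=3)
W=[];F=[]
for _ in range(1):
    s=manip.read_state();W.append(s["wrist_torque"]);F.append(s["contact_force"])
print(s["t"],s["tool_pos"],"yaw",s["orientation"][2],"W",W[-1],"F",F[-1],"g",s["grasp_force"],s["opening"],"q6",s["qpos"][5],"tq6",s["joint_torque"][5])
E
python3 st.py
```

```text
13.0 [ 576.289 -210.662   13.08 ] yaw 1.4676879230036468 W [-0.053  0.422 -0.023] F [-2.03  -0.021  2.573] g 29.998066127300262 13.703144424127169 q6 -0.38805269291708644 tq6 -0.06420101970434189
```

Gripped. I'll turn 0.4 rad clockwise (the minimum needed is 0.6) to read the free torque.

{"api": "play_rows", "payload": {
  "rows": [
    {"dp": [0,0,0],"dr": [0,0,0],"claw": 8},
    {"dp": [0,0,0],"dr": [0,0,-0.05],"claw": 8},
    {"dp": [0,0,0],"dr": [0,0,-0.05],"claw": 8},
    {"dp": [0,0,0],"dr": [0,0,-0.05],"claw": 8},
    {"dp": [0,0,0],"dr": [0,0,-0.05],"claw": 8}
  ],
  "force": 60
}}

```text
t: 13.5
tool_pos: [576.3, -210.7, 13.1]
orientation: [-3.141, 0.0, 1.267]
contact_force: [-2.1, 0.4, 0.8]
opening: 13.2
grasp_force: 60.1
```

```bash
python3 st.py
```

```text
13.5 [ 576.281 -210.652   13.073] yaw 1.2669512696482401 W [-0.017  0.549  0.242] F [-2.067  0.408  0.837] g 60.12367844581604 13.160913766103846 q6 -0.18690087921062082 tq6 -0.15563612803816795
```

{"api": "play_rows", "payload": {
  "rows": [
    {"dp": [0,0,0],"dr": [0,0,-0.05],"claw": 8},
    {"dp": [0,0,0],"dr": [0,0,-0.05],"claw": 8},
    {"dp": [0,0,0],"dr": [0,0,-0.05],"claw": 8},
    {"dp": [0,0,0],"dr": [0,0,-0.05],"claw": 8}
  ]
}}

```text
t: 13.9
tool_pos: [576.2, -210.7, 13.1]
orientation: [-3.141, 0.001, 1.067]
contact_force: [-3.3, -0.7, 1.2]
opening: 13.2
grasp_force: 60.1
```

```bash
python3 st.py
```

```text
13.9 [ 576.248 -210.669   13.095] yaw 1.0669547410031586 W [-0.003  0.676  0.282] F [-3.33  -0.733  1.225] g 60.123719573020935 13.231647061801104 q6 0.013084305307031136 tq6 -0.15565755777060986
```

{"api": "play_rows", "payload": {
  "rows": [
    {"dp": [0,0,0],"dr": [0,0,-0.05],"claw": 8},
    {"dp": [0,0,0],"dr": [0,0,-0.05],"claw": 8}
  ]
}}

```text
t: 14.1
tool_pos: [576.2, -210.7, 13.1]
orientation: [-3.141, 0.001, 0.967]
contact_force: [-2.6, -0.5, 2.5]
opening: 13.0
grasp_force: 60.1
```

```bash
python3 st.py
```

```text
14.1 [ 576.23  -210.683   13.074] yaw 0.9669048753939813 W [-0.007  0.579  0.277] F [-2.582 -0.534  2.517] g 60.123757123947144 12.997279113022072 q6 0.11309930370761927 tq6 -0.15563387889415026
```

{"api": "play_rows", "payload": {
  "rows": [
    {"dp": [0,0,0],"dr": [0,0,-0.05],"claw": 8},
    {"dp": [0,0,0],"dr": [0,0,-0.05],"claw": 8}
  ]
}}

```text
t: 14.3
tool_pos: [576.2, -210.6, 13.1]
orientation: [-3.141, 0.001, 0.867]
contact_force: [-2.2, 0.6, 2.5]
opening: 13.3
grasp_force: 60.2
```

```bash
python3 st.py
```

```text
14.3 [ 576.219 -210.642   13.071] yaw 0.8671632796995343 W [-0.009  0.63   0.311] F [-2.193  0.564  2.542] g 60.18615961074829 13.31869933879752 q6 0.21295484101433698 tq6 -0.0925785256549716
```

Joint 6's torque is a clean signal: a free level of −0.156, and the cam is now pushing the module (−0.093). I'll continue in 0.05 rad steps.

{"api": "play_rows", "payload": {
  "rows": [
    {"dp": [0,0,0],"dr": [0,0,-0.05],"claw": 8},
    {"dp": [0,0,0],"dr": [0,0,0],"claw": 8}
  ]
}}

```text
t: 14.5
tool_pos: [576.2, -210.7, 13.1]
orientation: [-3.141, 0.001, 0.819]
contact_force: [-2.5, 0.6, 3.1]
opening: 13.0
grasp_force: 60.1
```

```bash
python3 st.py
```

```text
14.5 [ 576.247 -210.684   13.095] yaw 0.8188127635562599 W [-0.005  0.679  0.207] F [-2.474  0.596  3.125] g 60.10067939758301 12.996789668991735 q6 0.26119915971657603 tq6 0.4433166515082121
```

Readings at rest differ from readings while turning, so I'll always read at the end of a moving row.

{"api": "play_rows", "payload": {
  "rows": [
    {"dp": [0,0,0],"dr": [0,0,-0.05],"claw": 8}
  ]
}}

```text
t: 14.6
tool_pos: [576.2, -210.7, 13.1]
orientation: [-3.141, 0.001, 0.769]
contact_force: [-3.5, 0.6, 3.0]
opening: 13.4
grasp_force: 60.2
```

```bash
python3 st.py
```

```text
14.6 [ 576.226 -210.664   13.075] yaw 0.7686961940717503 W [0.037 0.705 0.345] F [-3.492  0.564  2.972] g 60.187827944755554 13.353212512918827 q6 0.31130481783653424 tq6 -0.2666598279029131
```

{"api": "play_rows", "payload": {
  "rows": [
    {"dp": [0,0,0],"dr": [0,0,-0.05],"claw": 8}
  ]
}}

```text
t: 14.7
tool_pos: [576.2, -210.7, 13.1]
orientation: [-3.141, 0.001, 0.718]
contact_force: [-2.7, 0.3, 1.9]
opening: 12.9
grasp_force: 60.2
```

```bash
python3 st.py
```

```text
14.7 [ 576.194 -210.652   13.051] yaw 0.7179416868101576 W [0.008 0.733 0.33 ] F [-2.736  0.298  1.915] g 60.188918709754944 12.850799603700713 q6 0.36205407189601824 tq6 -0.09958075359463692
```

{"api": "play_rows", "payload": {
  "rows": [
    {"dp": [0,0,0],"dr": [0,0,-0.05],"claw": 8}
  ]
}}

```text
t: 14.8
tool_pos: [576.2, -210.7, 13.1]
orientation: [-3.141, 0.001, 0.668]
contact_force: [-2.4, 0.8, 3.3]
opening: 13.0
grasp_force: 60.2
```

```bash
python3 st.py
```

```text
14.8 [ 576.223 -210.652   13.082] yaw 0.6679314309620059 W [-0.085  0.687  0.284] F [-2.367  0.823  3.329] g 60.18955171108246 12.996118721994087 q6 0.4120343127555335 tq6 -0.09227477246895432
```

{"api": "play_rows", "payload": {
  "rows": [
    {"dp": [0,0,0],"dr": [0,0,-0.05],"claw": 8}
  ]
}}

```text
t: 14.9
tool_pos: [576.2, -210.6, 13.1]
orientation: [-3.141, 0.001, 0.618]
contact_force: [-3.5, -0.2, 2.7]
opening: 13.2
grasp_force: 60.2
```

```bash
python3 st.py
```

```text
14.9 [ 576.222 -210.642   13.092] yaw 0.6179438478722619 W [-0.004  0.689  0.339] F [-3.509 -0.219  2.67 ] g 60.19015967845917 13.219228910018554 q6 0.46203382351125527 tq6 -0.09159386856481433
```

{"api": "play_rows", "payload": {
  "rows": [
    {"dp": [0,0,0],"dr": [0,0,-0.05],"claw": 8}
  ]
}}

```text
t: 15.0
tool_pos: [576.2, -210.6, 13.1]
orientation: [-3.141, 0.001, 0.568]
contact_force: [-2.9, 0.8, 2.1]
opening: 13.4
grasp_force: 60.2
```

```bash
python3 st.py
```

```text
15.0 [ 576.209 -210.646   13.079] yaw 0.5679491626178581 W [0.022 0.667 0.365] F [-2.922  0.812  2.127] g 60.190629959106445 13.410192033107272 q6 0.5120177458268694 tq6 -0.09109918959438801
```

{"api": "play_rows", "payload": {
  "rows": [
    {"dp": [0,0,0],"dr": [0,0,-0.05],"claw": 8}
  ]
}}

```text
t: 15.1
tool_pos: [576.2, -210.6, 13.1]
orientation: [-3.141, 0.001, 0.518]
contact_force: [-3.3, 0.1, 3.2]
opening: 13.0
grasp_force: 60.2
```

```bash
python3 st.py
```

```text
15.1 [ 576.197 -210.614   13.069] yaw 0.5179482781698179 W [0.062 0.707 0.311] F [-3.302  0.094  3.165] g 60.19101798534393 12.961645134533393 q6 0.5620419664214092 tq6 -0.09082861477509141
```

Total is 0.95 rad and still sliding freely.

{"api": "play_rows", "payload": {
  "rows": [
    {"dp": [0,0,0],"dr": [0,0,-0.05],"claw": 8}
  ]
}}

```text
t: 15.2
tool_pos: [576.2, -210.6, 13.1]
orientation: [-3.141, 0.001, 0.468]
contact_force: [-4.1, 0.2, 3.1]
opening: 13.2
grasp_force: 60.2
```

```bash
python3 st.py
```

```text
15.2 [ 576.217 -210.644   13.106] yaw 0.4679313020551743 W [0.012 0.705 0.351] F [-4.115  0.198  3.11 ] g 60.191402435302734 13.207628895183785 q6 0.6120480095101369 tq6 -0.09060448268428445
```

{"api": "play_rows", "payload": {
  "rows": [
    {"dp": [0,0,0],"dr": [0,0,-0.05],"claw": 8}
  ]
}}

```text
t: 15.3
tool_pos: [576.2, -210.7, 13.1]
orientation: [-3.141, 0.001, 0.418]
contact_force: [-2.9, 0.6, 2.5]
opening: 12.9
grasp_force: 60.3
```

```bash
python3 st.py
```

```text
15.3 [ 576.209 -210.663   13.1  ] yaw 0.4182205614682615 W [-0.007  0.713  0.439] F [-2.933  0.597  2.481] g 60.34818470478058 12.934161355722726 q6 0.6618219824430512 tq6 0.034867809154093266
```

{"api": "play_rows", "payload": {
  "rows": [
    {"dp": [0,0,0],"dr": [0,0,-0.05],"claw": 8}
  ]
}}

```text
t: 15.4
tool_pos: [576.2, -210.7, 13.1]
orientation: [-3.141, 0.001, 0.369]
contact_force: [-2.3, 0.4, 2.4]
opening: 13.3
grasp_force: 60.6
```

```bash
python3 st.py
```

```text
15.4 [ 576.176 -210.709   13.083] yaw 0.3686515824930803 W [-0.055  0.752  0.598] F [-2.32   0.408  2.411] g 60.60806214809418 13.282023088334448 q6 0.7114616491439802 tq6 0.18189028836786747
```

The load is now about 9.5 N by torque. One step of 0.025 rad should bring it to about 12 N; then I'll release and rise.

{"api": "play_rows", "payload": {
  "rows": [
    {"dp": [0,0,0],"dr": [0,0,-0.025],"claw": 8}
  ]
}}

```text
t: 15.5
tool_pos: [576.2, -210.7, 13.1]
orientation: [-3.142, 0.001, 0.344]
contact_force: [-4.1, 0.0, 2.3]
opening: 13.4
grasp_force: 60.8
```

```bash
python3 st.py
```

```text
15.5 [ 576.176 -210.717   13.083] yaw 0.344201082022519 W [0.018 0.831 0.635] F [-4.092  0.012  2.308] g 60.787822008132935 13.41508380910011 q6 0.7359803644721926 tq6 0.5566435866057873
```

{"api": "play_rows", "payload": {
  "rows": [
    {"dp": [0,0,0],"dr": [0,0,0],"claw": 8},
    {"dp": [0,0,0],"dr": [0,0,0],"claw": 28},
    {"dp": [0,0,0],"dr": [0,0,0],"claw": 28},
    {"dp": [0,0,0],"dr": [0,0,0],"claw": 28},
    {"dp": [0,0,0],"dr": [0,0,0],"claw": 28}
  ]
}}

```text
t: 16.0
tool_pos: [577.1, -210.7, 13.0]
orientation: [3.141, -0.001, 0.343]
contact_force: [-0.4, 0.5, -0.6]
opening: 27.8
grasp_force: 0.0
```

```bash
python3 st.py
```

```text
16.0 [ 577.094 -210.713   12.986] yaw 0.34250205582572324 W [-0.047  0.081 -0.039] F [-0.41   0.506 -0.585] g 0.0 27.757025081334522 q6 0.7369876250971037 tq6 0.0007518622260249685
```

Released. I'll rise out of the cup, back off, and check.

{"api": "play_rows", "payload": {
  "rows": [
    {"dp": [0,0,10],"dr": [0,0,0],"claw": 28},
    {"dp": [0,0,25],"dr": [0,0,0],"claw": 28},
    {"dp": [0,0,35],"dr": [0,0,0],"claw": 28},
    {"dp": [0,0,35],"dr": [0,0,0],"claw": 28},
    {"dp": [-45,0,10],"dr": [0,0,0],"claw": 28},
    {"dp": [-45,0,0],"dr": [0,0,0],"claw": 28},
    {"dp": [-45,0,0],"dr": [0,0,0],"claw": 28},
    {"dp": [-45,0,0],"dr": [0,0,0],"claw": 28},
    {"dp": [0,0,0],"dr": [0,0,0],"claw": 28},
    {"dp": [0,0,0],"dr": [0,0,0],"claw": 28},
    {"dp": [0,0,0],"dr": [0,0,0],"claw": 28}
  ]
}}

```text
t: 17.1
tool_pos: [398.4, -211.6, 129.2]
orientation: [3.139, -0.002, 0.343]
contact_force: [0.4, -0.4, 0.4]
opening: 28.0
grasp_force: 0.0
```

```bash
python3 - <<'E'
from m import *
np.set_printoptions(suppress=True,precision=3)
t=vision.read_camera("top");s=vision.read_camera("scene")
C=np.array([564.7,-126.2]);a=.142
ex=np.array([np.cos(a),np.sin(a)]);ey=np.array([-ex[1],ex[0]])
loc=lambda p:np.array([(p[:2]-C)@ex,(p[:2]-C)@ey])
k=C-85*ey
x0,y0=(proj(s,[*k,57])-[14,12]).astype(int)
for o in blobs(s,(x0,y0,x0+28,y0+24),lambda h:h[...,2]>85,amin=300):
    P=np.array([onz(s,*q,57)[:2] for q in o[3]]);e=[P[1]-P[0],P[2]-P[1]];L=max(e,key=lambda v:v@v)
    print("knob?",o[0],o[1],loc(onz(s,*o[2],57)),np.hypot(*e[0]),np.hypot(*e[1]),"ang cw of player y",a+np.pi/2-np.arctan2(L[1],L[0]))
m=C+4*ey
b={}
for n,c in(("t",t),("s",s)):
    x0,y0=(proj(c,[*m,50])-[10,9]).astype(int)
    L=blobs(c,(x0,y0,x0+20,y0+18),lambda h:h[...,2]<90,amin=300)
    o=max(L,key=lambda o:o[1]); b[n]=o[2]; P=np.array([onz(c,*q,56+4)[:2] for q in o[3]]);print(n,o[1],o[2],loc(P.mean(0)))
p,e=tri(t,b["t"],s,b["s"]);print("bar",loc(p),p[2],e)
q=[]
for c in(t,s):
    x0,y0=(proj(c,[*(C-40*ey),30])-[32,48]).astype(int)
    d=cv2.resize(c["image"][y0:y0+96,x0:x0+64],(400,600),interpolation=cv2.INTER_CUBIC);q.append(d)
cv2.imwrite("pics/g7.png",np.hstack(q)[:,:,::-1])
print(manip.read_state()["tool_pos"])
E
```

```text
knob? [215.94  180.707] 24.0625 [ -21.821 -125.08 ] 20.176692977990104 22.118566762570097 ang cw of player y 1.2198130538622909
knob? [227.086 192.957] 87.9375 [  6.36  -85.203] 52.35271150551354 22.185336991052594 ang cw of player y 4.717212375078507
knob? [233.911 196.194] 33.5625 [ 10.261 -64.629] 13.625730769309065 26.774604010899623 ang cw of player y 1.2405848842393974
t 60.4375 [296.537 204.153] [1.508 5.527]
s 125.75 [259.386 200.392] [7.555 6.21 ]
bar [2.932 4.667] 52.19408812314907 0.599424174501819
[ 398.366 -211.282  128.775]
```

View pics/g7.png

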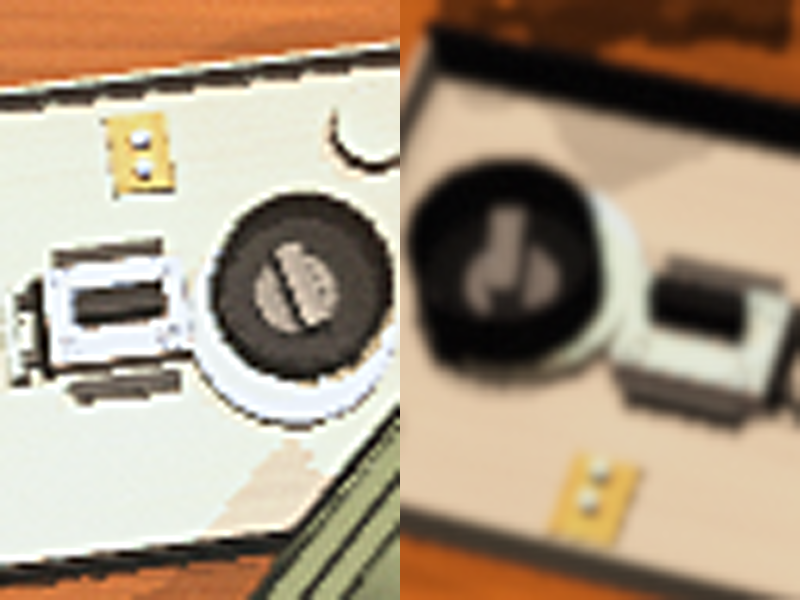

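The cam touches the module, and the module sits flat against the stop at about y = +5 mm with its bar at top crop (120,300). The knob stayed where I left it, and the robot is clear of everything.

```bash
python3 -c "
from workcell import manip
print(manip.job_done())"
```

```text
the job is handed in; nothing more can be done
None
```

I put the module back flat in its bay, turned the knob about 1.08 rad clockwise until the cam held it at an estimated 12 N (inferred from joint and wrist torque), released both, and handed the job in at about 17 s; no verdict came back.

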